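Set a gift tin in the engraver's centring stage

TASK

Take the oblong gift tin out of the wooden rack, set it down on the bare counter and take it again across its narrow sides, because the stage's jaws need its ends free. Lay it flat on the steel plate between the two open jaws, long way from jaw to jaw, slide it back until it has pushed the low back bar firmly against its stop (the stop's setting is unknown: feel for it), let go, and push the tall post of the left jaw inward until both jaws bear snugly on the tin's ends. Press gently enough not to dent the tin, finish with your hand clear of everything and leave all the other things where they stand.

Things in the scene. Friction and masses are not known exactly. Their poses are not given: they have to be found in the camera images.
- tin: Oblong plain aluminium tin with a lid line, 64 long (its x) x 40 wide (its y) x 30 high, 0.10 to 0.18 kg, same after half a turn; dents if pressed on the stage's parts with over 30 N. Origin at the centre of its underside, z up. The only oblong tin in the rack; it starts in any of the three bays, its length along the bay, so that only its ends can be gripped there.
- rack: Fixed wooden rack: floor board 150 (x) x 154 (y), its top 10 mm above the counter; four upright dividers 32 high above it, 56 long in x, 4 thick, at y = -75, -25, +25, +75 mm. The three bays between them run along x, 46 wide, open at both ends. The counter about 0.47 m ahead of the robot, between rack and stage, is bare. Origin at the centre of the underside, z up.
- stage: Fixed dark steel stage plate, 130 (x) x 200 (y), top 20 mm above the counter; origin at the centre of its underside, x away from the robot, y left, z up. Aluminium jaws, 50 wide in x, 32 high above the plate, stand left (+y) and right (-y), each with a foot 12 high reaching 46 mm outward from its inner face.
- plate_centre (a point): Centre of the top of the stage plate, 20 mm above the stage's origin, axes as the stage. The tin's middle belongs at y = 0 here, its length along y; its x is wherever the back bar's stop leaves it (between -12 and +12 mm).
- post (a point): Middle of the upright post on the left jaw, 70 mm above the counter, 36 mm outward (stage +y) of the jaw's inner face. Post 24 (stage x) x 12 (stage y), from 32 to 82 mm above the counter; it moves with the jaw. Pushing its outer face toward stage -y closes both jaws with about 2 N.
- bar (a joint): Travel of the low steel back bar (8 high above the plate, 8 thick in x, 54 long in y) away from the robot along stage x, m: 0 = out, 0.006 = home on its stop. About 2 N slide it; it stays where left. The stop was set by an earlier user: with the bar home its near face is 8 to 32 mm from plate_centre at +x, with the bar out 6 mm nearer. No reading tells the setting.
- backstop: Fixed aluminium block on the plate that carries the back bar on a flat rod: 12 (x) x 50 (y) x 9 high, origin at the centre of its underside, 55 mm from plate_centre at +x. Contact with the tin counts the bar as part of it.
- jaw (a joint): Travel of each jaw inward, m; the two are geared and move equally toward stage y = 0. Inner faces are at stage y = +-(43 mm - value). 0 = wide open (86 mm between faces), limit 0.016; on a tin laid along stage y they bear at 0.011. They stay where they are left.
- round_tin: Bystander in a bay of the rack: round aluminium tin, 40 diameter, 34 high. Origin at the centre of the underside.
- square_tin: Bystander in a bay of the rack: square aluminium tin 40 x 40, 42 high. Origin at the centre of the underside.
- spice_jar: Bystander: small glass jar, 48 diameter, 85 high. Origin at the centre of the underside.
- bowl: Bystander: white bowl, 90 diameter, 45 high. Origin at the centre of the underside.
- weight: Bystander: brass scale weight with a knob, 36 diameter, 44 high. Origin at the centre of the underside.
- tape: Bystander: roll of paper tape lying flat, 64 diameter, 20 high. Origin at the centre of the underside.
There are look-alikes about, which are no part of the job. Leave any red look-alike of the tin alone.

How it is judged:
By the outcome, as a careful person would: the job done as asked, in the order asked, and still so for the second after the job is handed in, with the robot touching nothing.
It also fails if it takes over 72 s, if anything falls off the work surface, if the arm or the gripper's body presses on something with over 40 N, if the wrist force passes 120 N, or if a joint passes its speed limit or range.

ROBOT

A 7-joint arm with a two-finger parallel gripper is mounted at the origin on the work surface. World frame = base frame: x ahead of the robot, y to its left, z up, the work surface at z = 0. Lengths are in m, angles in rad, forces in N, time in s.
With the tool pointing down it reaches from about 0.4 to 0.925 m from the base axis. Payload 5.6 kg.
Tool frame: the origin (TCP) lies at the very end of the fingers, on their centre line; the grasp point (between the pads) lies manip.grip_point_offset behind it (manip.grip_point_offset is the distance from the TCP to the grasp point, in m); z points along the fingers, y is the direction in which the jaws open and shut (so a half turn about z gives the same grasp; the last joint's range is limited). The gripper opens to 85 mm and grips with 20 to 120 N. Pads are 22 mm wide; open, the fingers measure 114 mm over their backs; the gripper's body (76 mm by 85 mm) begins 54 mm behind the grasp point. The pads swing forward as they close: fully open they stand 13 mm farther back than shut.
Start: joints at [1.247, 0.468, -0.012, 1.603, 0.006, 1.071, -0.056], TCP at [0.18, -0.625, 0.231] pointing down, gripper open.
Joint ranges: [-2.53, 2.53], [-0.31, 2.02], [-1.57, 1.55], [0.28, 2.44], [-1.29, 4.43], [0.15, 1.84], [-2.92, 2.92]. Speed limits (rad/s): [2.57, 2.57, 3.14, 3.14, 3.14, 3.14, 3.14].

INTERFACE

Orientations are given as a unit quaternion [w, x, y, z].
In Python, from cell import manip gives the robot as it stands.
- The arm moves only by the tool arm_command, never from a script. Its argument "deltas" is a list of rows, each an object with "dp": the shift along the world's x, y, z in mm, a list of three; "turn": the turn, a rotation vector about the world's x, y, z in rad, a list of three; "jaw": the opening, from 0 (shut) to 1 (fully open). A call has 1 to 12 rows; each row is the pose to reach, as a shift and turn from the pose commanded when the call began; what a row does not reach only later rows make up. A row lasts 1/8 s, in which the tool goes at most 62.5 mm and 10.7 degrees, less where a joint would pass 70% of its speed; a pose out of reach is approached as far as the arm can. A call with a gripper value outside its range is refused whole. The fingers move at their own pace and stop on an object; "force" is the grip in N (left out, the last holds). Time passes only in rows, so rows that repeat a pose let the fingers close. It gives the time, the measured TCP pose, the force and the opening at its end, in the units of the state.
- manip.read_state(): the state, without advancing time (a new reading comes with each control period).
- manip.grab_frame(name): name is "scene" or "top" or "wrist"; returns a dict with "image" (420x560x3 uint8, blue, green, red), "fx", "fy", "cx", "cy" (pixels), "k1" (the pictures are not rectified: a ray, as slopes to the right and down, at radius r is drawn at 1 + k1 r^2 times it, then the intrinsics apply), "rvec" (rotation vector, rad) and "tvec" (3), from world to camera coordinates, as OpenCV has them. Camera axes: x right, y down, z forward; pixel columns grow to the right and rows downward; lengths in m; the calibration is good to about 2 mm. A picture is of the moment at which its call begins. There is no depth.
- manip.close_job(): hands the job in, once; it reports no verdict.
Trained networks look in the newest picture that a camera, given by its name, has taken for a name from the list of things; names that differ only in an ending like _2 or _b are one class to them, and where a whole thing is asked for, a point or a joint stands for the part that bears it (a point fixed in the world has none). Each returns a list of dicts, best first, with "p" (0 to 1); they miss things now and then, are a little off and sometimes report something else, mostly with a low value. They report only what shows in the picture. A call takes as long as a camera call. They do not tell look-alikes from the thing itself.
- manip.search_frame(label, camera): "position" ([column, row] in pixels, amid what is visible of it).
- manip.spot_point(label, camera): "position" ([column, row] in pixels: a listed point, or the origin of a listed thing).
The state is a dict: "time_s": time; "qpos": joint angles; "qvel": joint speeds; "joint_efforts": joint torques, N m; "position": TCP position; "tcp_rot": TCP orientation; "contact_force": force on the tool from outside, world axes, zero at the start; "moment": the same for the moment, N m; "grip_width": finger opening in m.
Only numpy, scipy, OpenCV 4.12 (cv2) and the standard library are available. Lean on these libraries where they do the work, as an engineer would, in place of code of your own. Each camera call takes 0.05 s, during which the arm holds its last target. There are 200 camera calls.

## Working session

There is one attempt and no reset: what is moved stays moved. The work goes in short steps, Python scripts to look and compute and a tool call to move; the robot and the scene stay as the last step left them, time stands still between calls to the robot, and variables do not carry over. Pictures are saved under pics/ and viewed, about 8 in all and at most 12, crops included, and the job is handed in when it is done.

Besides the shell and the picture viewer there is one more tool, called after "Call:" as name(argument=value, ...), one argument or row to a line, values as JSON. arm_command: Moves the arm, as the interface text tells. Its arguments: {"type":"object","properties":{"deltas":{"type":"array"},"force":{"type":"number"}},"required":["deltas"]}

```bash
mkdir -p pics; ls; cat > h.py <<'E'
import numpy as np, cv2
from cell import manip
def grab(n,save=None):
    f=manip.grab_frame(n)
    if save: cv2.imwrite('pics/'+save,f['image'])
    return f
def ray(f,uv):
    # returns camera centre, world direction
    d=np.array([(uv[0]-f['cx'])/f['fx'],(uv[1]-f['cy'])/f['fy']]); s=d.copy()
    for _ in range(20): s=d/(1+f['k1']*(s@s))
    R=cv2.Rodrigues(np.array(f['rvec'],float))[0]; t=np.array(f['tvec'],float).ravel()
    return -R.T@t, R.T@np.array([s[0],s[1],1.])
def onz(f,uv,z):
    c,d=ray(f,uv); return c+d*(z-c[2])/d[2]
def proj(f,P):
    R=cv2.Rodrigues(np.array(f['rvec'],float))[0]; p=R@np.array(P,float)+np.array(f['tvec'],float).ravel()
    s=p[:2]/p[2]; s=s*(1+f['k1']*(s@s)); return np.array([s[0]*f['fx']+f['cx'],s[1]*f['fy']+f['cy']])
E
python3 - <<'E'
from h import *
F={n:grab(n,n+'0.png') for n in('scene','top')}
Z=dict(tin=.01,rack=0,stage=0,plate_centre=.02,post=.07,backstop=.02,round_tin=.01,square_tin=.01,spice_jar=0,bowl=0,weight=0,tape=0,bar=.024,jaw=.04)
for n,f in F.items():
    print(n,onz(f,(280,210),0).round(3),ray(f,(280,210))[0].round(2))
    for l,z in Z.items():
        r=manip.spot_point(l,n) if l not in('bar','jaw') else manip.search_frame(l,n)
        print(l,[(round(x['p'],2),np.round(x['position']).tolist(),onz(f,x['position'],z)[:2].round(3).tolist()) for x in r[:3]])
cv2.imwrite('pics/both.png',np.hstack([F['scene']['image'],F['top']['image']])[:, :])
print(manip.grip_point_offset,manip.read_state())
E
```

```text
pics
scene [0.458 0.077 0.   ] [ 0.93 -0.45  0.64]
tin [(0.82, [282.0, 154.0], [0.349, 0.207]), (0.78, [346.0, 174.0], [0.494, 0.242])]
rack [(0.62, [349.0, 183.0], [0.509, 0.234])]
stage [(0.64, [190.0, 313.0], [0.512, -0.198])]
plate_centre [(0.72, [191.0, 308.0], [0.519, -0.2]), (0.16, [309.0, 346.0], [0.698, -0.132])]
post [(0.77, [220.0, 258.0], [0.514, -0.126])]
backstop [(0.85, [214.0, 328.0], [0.572, -0.201])]
round_tin [(0.79, [334.0, 186.0], [0.498, 0.195])]
square_tin [(0.79, [370.0, 165.0], [0.513, 0.3])]
spice_jar [(0.68, [361.0, 289.0], [0.687, 0.02])]
bowl [(0.81, [395.0, 262.0], [0.697, 0.107]), (0.64, [223.0, 260.0], [0.469, -0.086])]
weight [(0.71, [330.0, 275.0], [0.629, 0.009])]
tape [(0.85, [309.0, 348.0], [0.692, -0.123]), (0.6, [352.0, 183.0], [0.513, 0.238]), (0.52, [220.0, 258.0], [0.463, -0.086])]
bar [(0.67, [192.0, 306.0], [0.521, -0.197])]
jaw [(0.76, [217.0, 276.0], [0.516, -0.139])]
top [0.513 0.046 0.   ] [0.48 0.05 0.99]
tin [(0.88, [203.0, 283.0], [0.346, 0.218]), (0.57, [195.0, 216.0], [0.497, 0.24]), (0.49, [292.0, 140.0], [0.674, 0.021])]
rack [(0
[... 898 characters left out ...]
ay([ 1.24704737,  0.46749435, -0.01164311,  1.60270715,  0.00597044,
        1.07137826, -0.05628142]), 'qvel': array([-2.77241077e-04, -6.44251856e-04, -7.20802999e-04,  1.41715825e-03,
        2.62039150e-04,  1.24136114e-05, -2.09313164e-03]), 'joint_efforts': array([ 3.62581814e-04, -5.32226694e+01,  2.14381475e-02, -2.51624858e+01,
        1.14329159e-02,  1.27304433e-03, -4.06366712e-05]), 'position': array([ 0.18009342, -0.62456142,  0.23129107]), 'tcp_rot': array([2.28359079e-05, 9.90165658e-01, 1.39899857e-01, 7.37209155e-06]), 'contact_force': array([ 0.29634644,  0.18562986, -0.97072971]), 'moment': array([ 0.03607614,  0.01095813, -0.0362777 ]), 'grip_width': 0.08516539390241433}
```

```bash
python3 - <<'E'
import cv2,numpy as np
t=cv2.imread('pics/top0.png'); s=cv2.imread('pics/scene0.png')
a=cv2.resize(t[110:310,130:450],(800,500),interpolation=cv2.INTER_CUBIC)
b=cv2.resize(s[120:370,140:460],(768,600),interpolation=cv2.INTER_CUBIC)
cv2.imwrite('pics/t0.png',a); cv2.imwrite('pics/s0.png',b)
E
```

```text
(no output)
```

View pics/t0.png

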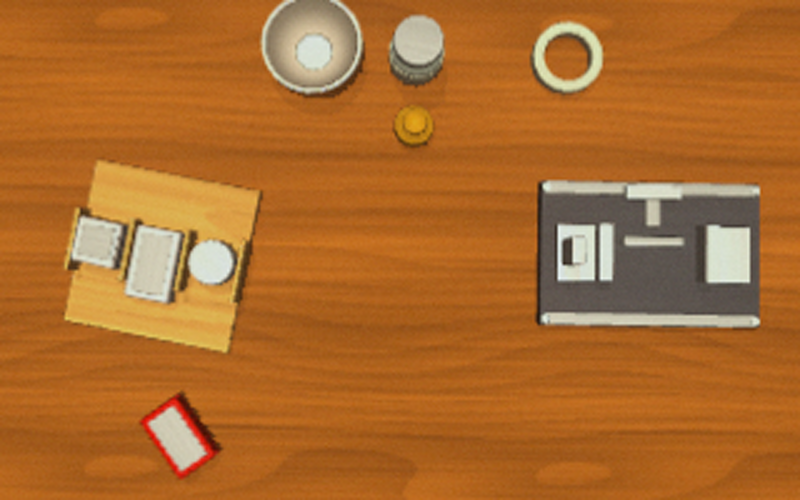

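View pics/s0.png

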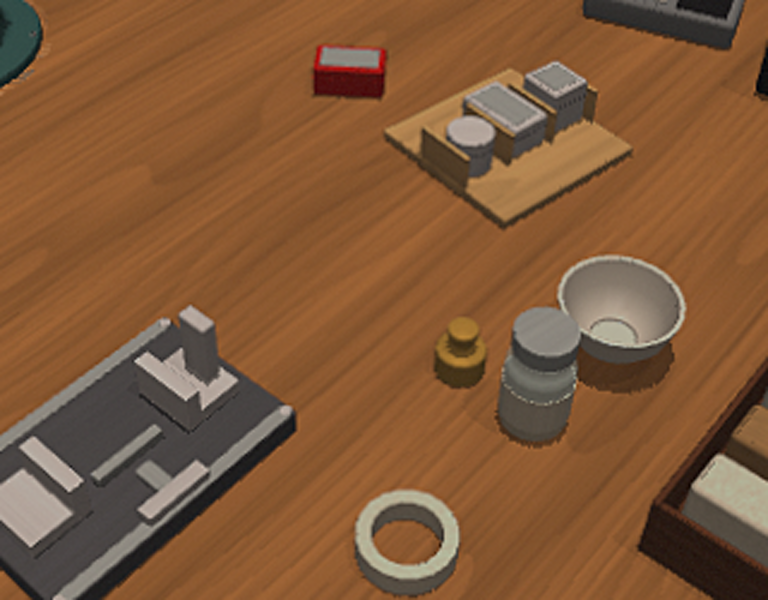

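The tin is the plain aluminium oblong in the middle bay (top camera pixel ~(192,215)). The other candidate, at (203,283), has red sides, stands outside the rack, and is the look-alike to leave alone. The round and square tins are in the outer bays. I'll go over the stage first for a wrist view.

Call:
arm_command(
  deltas=[
    {"dp": [35, 50, 10], "turn": [0, 0, 0.16]},
    {"dp": [70, 100, 20], "turn": [0, 0, 0.32]},
    {"dp": [105, 150, 30], "turn": [0, 0, 0.48]},
    {"dp": [140, 200, 40], "turn": [0, 0, 0.64]},
    {"dp": [170, 250, 50], "turn": [0, 0, 0.8]},
    {"dp": [200, 300, 60], "turn": [0, 0, 0.96]},
    {"dp": [230, 350, 70], "turn": [0, 0, 1.12]},
    {"dp": [260, 400, 70], "turn": [0, 0, 1.29]},
    {"dp": [280, 425, 70], "turn": [0, 0, 1.29]},
    {"dp": [280, 425, 70], "turn": [0, 0, 1.29], "jaw": 1},
  ],
)

```text
validation failed for argument at $.de...
```

```bash
python3 - <<'E'
from h import *
from scipy.spatial.transform import Rotation as Rn
f=grab('wrist','w1.png'); s=manip.read_state()
print(s['time_s'],s['position'],s['tcp_rot'],s['contact_force'])
c,d=ray(f,(280,210)); q=s['tcp_rot']; R=Rn.from_quat([q[1],q[2],q[3],q[0]])
print('cam',c,'in tool',R.inv().apply(c-s['position']), R.inv().apply(d))
for l,z in dict(plate_centre=.02,stage=0,post=.07,backstop=.02).items():
    print(l,[(round(x['p'],2),np.round(x['position']).tolist(),onz(f,x['position'],z)[:2].round(4).tolist()) for x in manip.spot_point(l,'wrist')[:3]])
E
```

```text
1.55 [ 0.18007637 -0.6245627   0.23129086] [ 1.16101128e-05  9.90166940e-01  1.39890778e-01 -2.06882357e-05] [-0.38938513 -1.07915676  0.51217208]
cam [ 0.25172834 -0.60363304  0.37419895] in tool [ 0.07463942 -0.00025826 -0.14291139] [-0.29555163  0.02206161  0.95532003]
plate_centre []
stage []
post []
backstop []
```

View pics/w1.png

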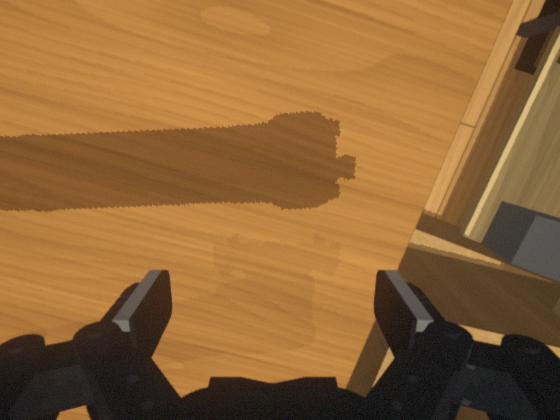

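The move was refused, and the picture shows only bare counter from the start pose. I'll retry with the jaw value in every row.

Call:
arm_command(
  deltas=[
    {"dp": [35, 50, 10], "turn": [0, 0, 0.16], "jaw": 1},
    {"dp": [70, 100, 20], "turn": [0, 0, 0.32], "jaw": 1},
    {"dp": [105, 150, 30], "turn": [0, 0, 0.48], "jaw": 1},
    {"dp": [140, 200, 40], "turn": [0, 0, 0.64], "jaw": 1},
    {"dp": [170, 250, 50], "turn": [0, 0, 0.8], "jaw": 1},
    {"dp": [200, 300, 60], "turn": [0, 0, 0.96], "jaw": 1},
    {"dp": [230, 350, 70], "turn": [0, 0, 1.12], "jaw": 1},
    {"dp": [260, 400, 70], "turn": [0, 0, 1.29], "jaw": 1},
    {"dp": [280, 425, 70], "turn": [0, 0, 1.29], "jaw": 1},
    {"dp": [280, 425, 70], "turn": [0, 0, 1.29], "jaw": 1},
  ],
)

```text
time_s: 3.0
position: [0.4615, -0.197, 0.3016]
tcp_rot: [0.0, 0.705, 0.709, 0.001]
contact_force: [-0.6, -1.8, -0.1]
grip_width: 0.0853
```

```bash
python3 - <<'E'
from h import *
f=grab('wrist','w2.png'); s=manip.read_state()
print(s['time_s'],s['position'],s['tcp_rot'],s['contact_force'])
for l,z in dict(plate_centre=.02,stage=0,post=.07,backstop=.02).items():
    print(l,[(round(x['p'],2),np.round(x['position']).tolist(),onz(f,x['position'],z)[:2].round(4).tolist()) for x in manip.spot_point(l,'wrist')[:3]])
np.save('w2.npy',f,allow_pickle=True)
E
```

```text
3.05 [ 0.4603684  -0.19895232  0.30135458] [ 1.01097304e-04  7.06383936e-01  7.07828875e-01 -8.99077990e-05] [-0.62727961 -0.53762646 -0.66365786]
plate_centre [(0.8, [319.0, 171.0], [0.5184, -0.2025])]
stage [(0.8, [313.0, 166.0], [0.5138, -0.1995]), (0.17, [323.0, 103.0], [0.5233, -0.1222])]
post [(0.61, [323.0, 104.0], [0.5131, -0.123])]
backstop [(0.62, [360.0, 166.0], [0.5697, -0.1959])]
```

View pics/w2.png

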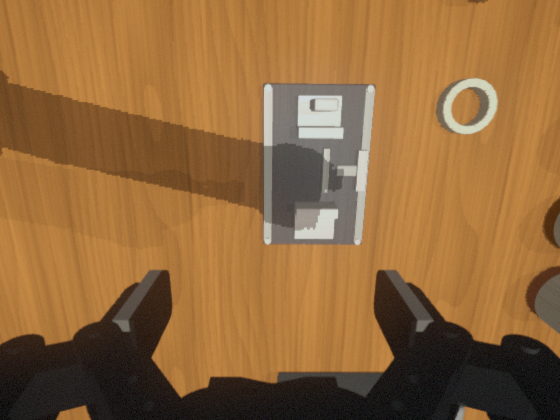

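The wrist view shows the stage at pixels x 264–375, y 84–244. The left jaw and its post are at (322,105–135), the bar at (326,150–192) and the backstop at (362,170).

```bash
python3 - <<'E'
from h import *
f=np.load('w2.npy',allow_pickle=True).item()
g=manip.grab_frame('top')
T=lambda p:(p[0]/2.5+130,p[1]/2.5+110)
for p in [(264,84),(375,86),(360,244),(264,244)]: print('w stage',onz(f,p,.02)[:2].round(4))
for p in [(541,181),(760,185),(759,325),(540,325)]: print('t stage',onz(g,T(p),.02)[:2].round(4))
print('jawL inner top w',onz(f,(320,138),.052)[:2],'t',onz(g,T((613,252)),.052)[:2])
print('jawR inner top w',onz(f,(318,204),.052)[:2],'t',onz(g,T((705,254)),.052)[:2])
print('bar near w',onz(f,(323,170),.028)[:2],'t',onz(g,T((654,245)),.028)[:2])
for p in [(97,160),(262,190),(230,352),(65,320)]: print('t rack',onz(g,T(p),.01)[:2].round(4))
for p in [(136,221),(186,231),(172,303),(124,294)]: print('t tin',onz(g,T(p),.04)[:2].round(4))
E
```

```text
w stage [ 0.4512 -0.1016]
w stage [ 0.5791 -0.1031]
w stage [ 0.5772 -0.2996]
w stage [ 0.4507 -0.3002]
t stage [ 0.5769 -0.1019]
t stage [ 0.5766 -0.3013]
t stage [ 0.45   -0.3004]
t stage [ 0.4477 -0.1021]
jawL inner top w [ 0.51400226 -0.15942811] t [ 0.51290732 -0.16025155]
jawR inner top w [ 0.51506562 -0.235773  ] t [ 0.51230862 -0.24103588]
bar near w [ 0.52258681 -0.19982837] t [ 0.52045957 -0.20237636]
t rack [0.5913 0.3013]
t rack [0.5659 0.1499]
t rack [0.4189 0.176 ]
t rack [0.4452 0.3269]
t tin [0.5345 0.2574]
t tin [0.5263 0.213 ]
t tin [0.4629 0.2239]
t tin [0.4701 0.2665]
```

Call:
arm_command(
  deltas=[
    {"dp": [0, 60, -5], "turn": [0, 0, 0], "jaw": 1},
    {"dp": [0, 120, -10], "turn": [0, 0, 0], "jaw": 1},
    {"dp": [0, 180, -20], "turn": [0, 0, -0.03], "jaw": 1},
    {"dp": [0, 240, -30], "turn": [0, 0, -0.07], "jaw": 1},
    {"dp": [5, 300, -50], "turn": [0, 0, -0.12], "jaw": 1},
    {"dp": [15, 360, -70], "turn": [0, 0, -0.16], "jaw": 1},
    {"dp": [25, 400, -90], "turn": [0, 0, -0.18], "jaw": 1},
    {"dp": [35, 430, -100], "turn": [0, 0, -0.18], "jaw": 1},
    {"dp": [35, 430, -100], "turn": [0, 0, -0.18], "jaw": 1},
    {"dp": [35, 430, -100], "turn": [0, 0, -0.18], "jaw": 1},
  ],
)

```text
time_s: 4.55
position: [0.4953, 0.2291, 0.2012]
tcp_rot: [0.0, 0.768, 0.64, -0.0]
contact_force: [1.4, -0.2, -0.2]
grip_width: 0.0854
```

```bash
python3 - <<'E'
from h import *
f=grab('wrist','w3.png'); s=manip.read_state()
print(s['time_s'],s['position'],s['tcp_rot'],s['contact_force'])
print([(round(x['p'],2),np.round(x['position']).tolist(),onz(f,x['position'],.01)[:2].round(4).tolist()) for x in manip.spot_point('tin','wrist')[:3]])
np.save('w3.npy',f,allow_pickle=True)
E
```

```text
4.6 [0.49541164 0.22886872 0.201422  ] [ 4.54855263e-04  7.68470890e-01  6.39884547e-01 -2.23376070e-04] [-0.16038011 -0.45719544  0.73415443]
[(0.97, [133.0, 213.0], [0.3505, 0.2235]), (0.79, [273.0, 166.0], [0.498, 0.245])]
```

View pics/w3.png

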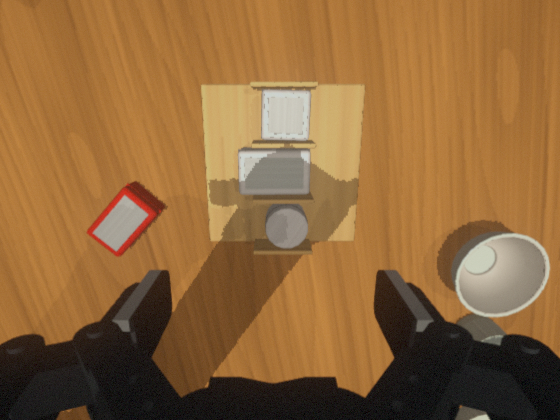

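The wrist view shows the red look-alike at (123,220). The plain tin is in the middle bay at (275,172), with the square tin above it and the round one below. The axes are nearly aligned with the tool.

```bash
python3 - <<'E'
from h import *
f=np.load('w3.npy',allow_pickle=True).item()
P=np.array([onz(f,p,.04)[:2] for p in [(238,148),(311,150),(311,195),(239,193)]])
print(P.round(4),P.mean(0)); 
for a,b in((0,1),(3,2)): d=P[b]-P[a]; print(np.linalg.norm(d),np.arctan2(d[1],d[0]))
D=np.array([onz(f,p,.042)[:2] for p in [(250,85),(318,84),(255,253),(312,252),(254,145),(316,145),(254,198),(313,197)]])
print(D.round(4))
for i in(0,2,4,6): d=D[i+1]-D[i]; print(np.arctan2(d[1],d[0]),D[i:i+2].mean(0))
cv2.imwrite('pics/c3.png',cv2.resize(f['image'][70:270,190:380],(760,800)[:2] if 0 else (570,600),interpolation=cv2.INTER_CUBIC))
E
```

```text
[[0.4722 0.271 ]
 [0.5343 0.2578]
 [0.5283 0.2178]
 [0.4647 0.2314]] [0.49985561 0.24450862]
0.0634268326387418 -0.20892389624561258
0.06501149340228363 -0.2102854799952235
[[0.4929 0.3195]
 [0.5477 0.3102]
 [0.4676 0.1719]
 [0.5208 0.1632]
 [0.4865 0.2712]
 [0.539  0.2616]
 [0.4773 0.2249]
 [0.5296 0.2162]]
-0.16786074898269485 [0.52029989 0.31488929]
-0.16242835239450976 [0.49420742 0.16754057]
-0.18166104788597667 [0.51275097 0.2663883 ]
-0.164046110257111 [0.50344477 0.22056245]
```

View pics/c3.png

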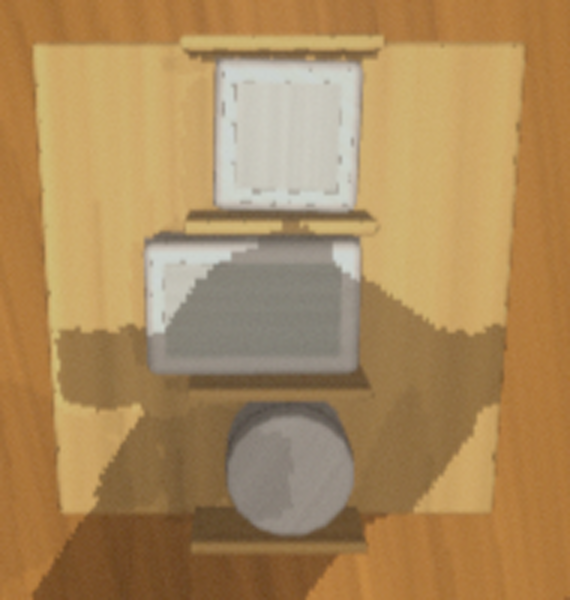

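The crop confirms it: a plain oblong tin with a lid line in the middle bay. I'm descending now to grip it by its ends.

Call:
arm_command(
  deltas=[
    {"dp": [4, 14, -40], "turn": [0, 0, 0], "jaw": 1},
    {"dp": [4, 14, -90], "turn": [0, 0, 0], "jaw": 1},
    {"dp": [4, 14, -130], "turn": [0, 0, 0], "jaw": 1},
    {"dp": [4, 14, -150], "turn": [0, 0, 0], "jaw": 1},
    {"dp": [4, 14, -165], "turn": [0, 0, 0], "jaw": 1},
    {"dp": [4, 14, -175], "turn": [0, 0, 0], "jaw": 1},
    {"dp": [4, 14, -185], "turn": [0, 0, 0], "jaw": 1},
    {"dp": [4, 14, -194], "turn": [0, 0, 0], "jaw": 1},
    {"dp": [4, 14, -194], "turn": [0, 0, 0], "jaw": 1},
  ],
)

```text
time_s: 5.78
position: [0.4988, 0.2443, 0.0068]
tcp_rot: [-0.0, 0.768, 0.641, -0.0]
contact_force: [-0.3, 0.2, 0.2]
grip_width: 0.0855
```

Call:
arm_command(
  deltas=[
    {"dp": [0, 0, 0], "turn": [0, 0, 0], "jaw": 0.6},
    {"dp": [0, 0, 0], "turn": [0, 0, 0], "jaw": 0.6},
    {"dp": [0, 0, 0], "turn": [0, 0, 0], "jaw": 0.6},
    {"dp": [0, 0, 0], "turn": [0, 0, 0], "jaw": 0.6},
  ],
  force=30,
)

```text
time_s: 6.28
position: [0.4994, 0.2447, 0.0078]
tcp_rot: [0.0, 0.768, 0.641, 0.0]
contact_force: [0.2, -1.0, 4.0]
grip_width: 0.0635
```

Call:
arm_command(
  deltas=[
    {"dp": [0, 0, 5], "turn": [0, 0, 0], "jaw": 0.6},
    {"dp": [0, 0, 20], "turn": [0, 0, 0], "jaw": 0.6},
    {"dp": [0, 0, 50], "turn": [0, 0, 0], "jaw": 0.6},
    {"dp": [0, 0, 80], "turn": [0, 0, 0], "jaw": 0.6},
    {"dp": [0, 0, 80], "turn": [0, 0, 0], "jaw": 0.6},
  ],
)

```text
time_s: 6.9
position: [0.5007, 0.2453, 0.0901]
tcp_rot: [0.001, 0.768, 0.641, 0.002]
contact_force: [-0.2, 0.9, -1.0]
grip_width: 0.0635
```

Call:
arm_command(
  deltas=[
    {"dp": [-5, -30, 0], "turn": [0, 0, -0.1], "jaw": 0.6},
    {"dp": [-10, -70, 0], "turn": [0, 0, -0.22], "jaw": 0.6},
    {"dp": [-20, -120, 0], "turn": [0, 0, -0.35], "jaw": 0.6},
    {"dp": [-25, -170, 0], "turn": [0, 0, -0.48], "jaw": 0.6},
    {"dp": [-30, -213, -10], "turn": [0, 0, -0.59], "jaw": 0.6},
    {"dp": [-30, -213, -40], "turn": [0, 0, -0.59], "jaw": 0.6},
    {"dp": [-30, -213, -65], "turn": [0, 0, -0.59], "jaw": 0.6},
    {"dp": [-30, -213, -75], "turn": [0, 0, -0.59], "jaw": 0.6},
    {"dp": [-30, -213, -82], "turn": [0, 0, -0.59], "jaw": 0.6},
    {"dp": [-30, -213, -85], "turn": [0, 0, -0.59], "jaw": 0.6},
    {"dp": [-30, -213, -87], "turn": [0, 0, -0.59], "jaw": 0.6},
    {"dp": [-30, -213, -87], "turn": [0, 0, -0.59], "jaw": 0.6},
  ],
)

```text
time_s: 8.4
position: [0.4693, 0.0315, 0.0006]
tcp_rot: [0.0, 0.921, 0.39, 0.0]
contact_force: [-0.3, 0.5, -0.9]
grip_width: 0.0637
```

Call:
arm_command(
  deltas=[
    {"dp": [0, 0, -1], "turn": [0, 0, 0], "jaw": 0.6},
    {"dp": [0, 0, -2], "turn": [0, 0, 0], "jaw": 0.6},
    {"dp": [0, 0, -2], "turn": [0, 0, 0], "jaw": 0.6},
  ],
)

```text
time_s: 8.78
position: [0.4691, 0.0314, -0.0017]
tcp_rot: [0.0, 0.921, 0.39, -0.0]
contact_force: [0.8, 0.2, -0.7]
grip_width: 0.0636
```

Call:
arm_command(
  deltas=[
    {"dp": [0, 0, -1], "turn": [0, 0, 0], "jaw": 0.6},
    {"dp": [0, 0, -1], "turn": [0, 0, 0], "jaw": 0.6},
    {"dp": [0, 0, -2], "turn": [0, 0, 0], "jaw": 0.6},
    {"dp": [0, 0, -2], "turn": [0, 0, 0], "jaw": 0.6},
  ],
)

```text
time_s: 9.28
position: [0.4692, 0.0314, -0.0023]
tcp_rot: [0.001, 0.921, 0.39, -0.0]
contact_force: [-5.1, -0.2, 18.2]
grip_width: 0.0636
```

Call:
arm_command(
  deltas=[
    {"dp": [0, 0, 1], "turn": [0, 0, 0], "jaw": 0.8},
    {"dp": [0, 0, 2], "turn": [0, 0, 0], "jaw": 1},
    {"dp": [0, 0, 2], "turn": [0, 0, 0], "jaw": 1},
    {"dp": [0, 0, 2], "turn": [0, 0, 0], "jaw": 1},
    {"dp": [0, 0, 20], "turn": [0, 0, 0], "jaw": 1},
    {"dp": [0, 0, 60], "turn": [0, 0, 0], "jaw": 1},
    {"dp": [0, 0, 110], "turn": [0, 0, 0], "jaw": 1},
    {"dp": [0, 0, 150], "turn": [0, 0, 0], "jaw": 1},
    {"dp": [0, 0, 150], "turn": [0, 0, 0], "jaw": 1},
  ],
)

```text
time_s: 10.4
position: [0.4712, 0.0315, 0.149]
tcp_rot: [0.001, 0.921, 0.39, 0.003]
contact_force: [0.2, 0.1, -0.1]
grip_width: 0.0851
```

Call:
arm_command(
  deltas=[
    {"dp": [0, 0, 0], "turn": [0, 0, 0.17], "jaw": 1},
    {"dp": [0, 0, 0], "turn": [0, 0, 0.35], "jaw": 1},
    {"dp": [0, 0, 0], "turn": [0, 0, 0.52], "jaw": 1},
    {"dp": [0, 0, 0], "turn": [0, 0, 0.7], "jaw": 1},
    {"dp": [0, 0, 0], "turn": [0, 0, 0.87], "jaw": 1},
    {"dp": [0, 0, 0], "turn": [0, 0, 1.05], "jaw": 1},
    {"dp": [0, 0, 0], "turn": [0, 0, 1.22], "jaw": 1},
    {"dp": [0, 0, 0], "turn": [0, 0, 1.4], "jaw": 1},
    {"dp": [0, 0, 0], "turn": [0, 0, 1.571], "jaw": 1},
    {"dp": [0, 0, 0], "turn": [0, 0, 1.571], "jaw": 1},
    {"dp": [0, 0, 0], "turn": [0, 0, 1.571], "jaw": 1},
  ],
)

```text
time_s: 11.78
position: [0.4687, 0.0313, 0.1457]
tcp_rot: [-0.001, 0.377, 0.926, -0.0]
contact_force: [-0.2, -0.5, 0.4]
grip_width: 0.0852
```

```bash
python3 - <<'E'
from h import *
f=grab('wrist','w4.png'); s=manip.read_state()
q=s['tcp_rot'];print(s['time_s'],s['position'],2*np.arctan2(q[2],q[1]),s['contact_force'],s['grip_width'])
print([(round(x['p'],2),np.round(x['position']).tolist(),onz(f,x['position'],.0)[:2].round(4).tolist()) for x in manip.spot_point('tin','wrist')[:3]])
np.save('w4.npy',f,allow_pickle=True)
p=proj(f,(s['position'][0],s['position'][1],.03)); print('tcp proj',p)
x,y=p.astype(int); x0=np.clip(x-100,0,360);y0=np.clip(y-75,0,270); print(x0,y0)
cv2.imwrite('pics/c4.png',cv2.resize(f['image'][y0:y0+150,x0:x0+200],(800,600),interpolation=cv2.INTER_CUBIC))
E
```

```text
11.825 [0.46881206 0.03140177 0.14587836] 2.3694664495361755 [-0.30681983 -0.99659048  0.45478966] 0.08514554575602586
[(0.74, [272.0, 193.0], [0.4678, 0.0316])]
tcp proj [272.88909235 204.13337758]
172 129
```

View pics/c4.png

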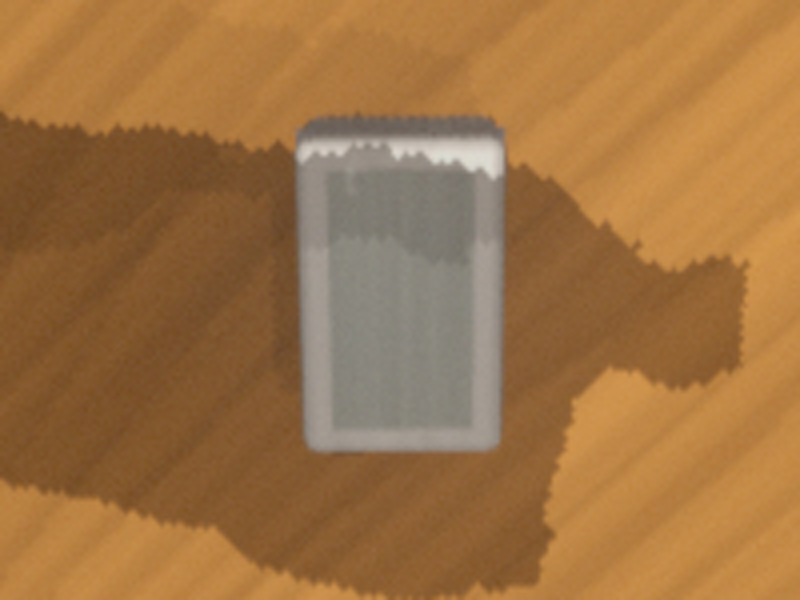

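The tin is centred and aligned under the hand (crop centre ~(402,293), TCP projection (404,300)). I'm descending to regrip it across its narrow sides, high enough for the fingers to clear the bar.

Call:
arm_command(
  deltas=[
    {"dp": [0, 0, -50], "turn": [0, 0, 0], "jaw": 1},
    {"dp": [0, 0, -90], "turn": [0, 0, 0], "jaw": 1},
    {"dp": [0, 0, -115], "turn": [0, 0, 0], "jaw": 1},
    {"dp": [0, 0, -128], "turn": [0, 0, 0], "jaw": 1},
    {"dp": [0, 0, -136], "turn": [0, 0, 0], "jaw": 1},
    {"dp": [0, 0, -136], "turn": [0, 0, 0], "jaw": 0.7},
    {"dp": [0, 0, -136], "turn": [0, 0, 0], "jaw": 0.4},
    {"dp": [0, 0, -136], "turn": [0, 0, 0], "jaw": 0.3},
    {"dp": [0, 0, -136], "turn": [0, 0, 0], "jaw": 0.3},
    {"dp": [0, 0, -136], "turn": [0, 0, 0], "jaw": 0.3},
    {"dp": [0, 0, -136], "turn": [0, 0, 0], "jaw": 0.3},
  ],
  force=35,
)

```text
time_s: 13.25
position: [0.4697, 0.0313, 0.0111]
tcp_rot: [0.001, 0.376, 0.927, 0.0]
contact_force: [-1.0, -0.7, 7.1]
grip_width: 0.0392
```

Call:
arm_command(
  deltas=[
    {"dp": [0, 0, 10], "turn": [0, 0, 0], "jaw": 0.3},
    {"dp": [0, 0, 50], "turn": [0, 0, 0], "jaw": 0.3},
    {"dp": [3, -20, 90], "turn": [0, 0, -0.12], "jaw": 0.3},
    {"dp": [8, -65, 115], "turn": [0, 0, -0.28], "jaw": 0.3},
    {"dp": [12, -115, 115], "turn": [0, 0, -0.44], "jaw": 0.3},
    {"dp": [16, -165, 115], "turn": [0, 0, -0.6], "jaw": 0.3},
    {"dp": [20, -210, 115], "turn": [0, 0, -0.75], "jaw": 0.3},
    {"dp": [24, -232, 110], "turn": [0, 0, -0.8], "jaw": 0.3},
    {"dp": [24, -232, 80], "turn": [0, 0, -0.8], "jaw": 0.3},
    {"dp": [24, -232, 60], "turn": [0, 0, -0.8], "jaw": 0.3},
    {"dp": [24, -232, 60], "turn": [0, 0, -0.8], "jaw": 0.3},
  ],
)

```text
time_s: 14.62
position: [0.492, -0.1989, 0.0688]
tcp_rot: [-0.002, 0.706, 0.708, -0.0]
contact_force: [-0.1, -0.0, -0.6]
grip_width: 0.0392
```

```bash
python3 - <<'E'
from h import *
f=grab('wrist','w5.png'); s=manip.read_state()
q=s['tcp_rot'];print(s['time_s'],s['position'],2*np.arctan2(q[2],q[1]),s['contact_force'],s['grip_width'])
g=grab('top'); 
for P in [(.5135,-.201,.02),(.5135,-.158,.052),(.5135,-.244,.052),(.5215,-.201,.028)]: print(proj(f,P).round(),proj(g,P).round())
a=cv2.resize(f['image'][90:300,150:430],(800,600),interpolation=cv2.INTER_CUBIC)
cv2.imwrite('pics/c5.png',a)
np.save('w5.npy',f,allow_pickle=True)
E
```

```text
14.675 [ 0.49291571 -0.19918857  0.06984171] 1.5739477698836952 [ 0.21548036 -0.40231837 -0.7585622 ] 0.039173325762240765
[309. 239.] [390. 211.]
[319. 179.] [374. 211.]
[313. 335.] [413. 211.]
[325. 244.] [391. 208.]
```

View pics/c5.png

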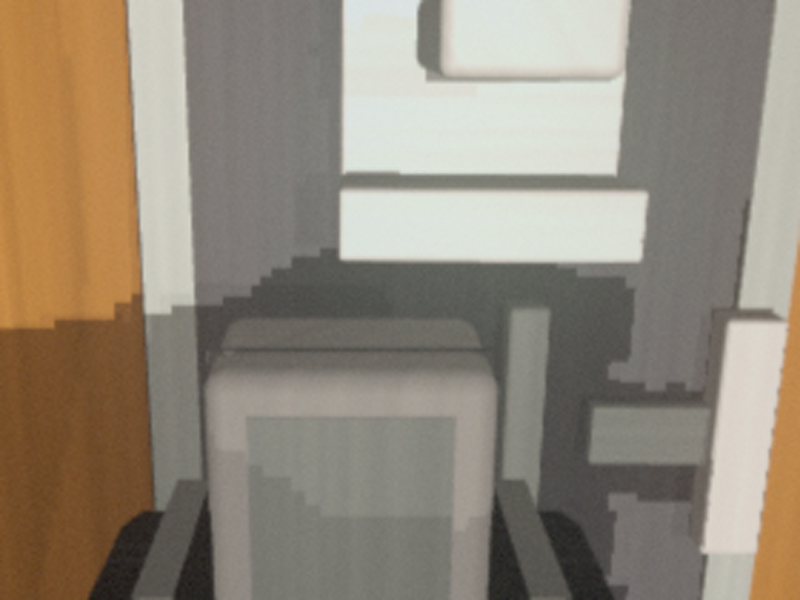

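The tin is held square, with its end short of the left jaw (crop row 262). The bar's near face (crop x≈505) is about 9 mm beyond the tin's far side. I'm lowering it with a 2 mm correction to the right.

Call:
arm_command(
  deltas=[
    {"dp": [0, -2, -15], "turn": [0, 0, 0], "jaw": 0.3},
    {"dp": [0, -2, -28], "turn": [0, 0, 0], "jaw": 0.3},
    {"dp": [0, -2, -34], "turn": [0, 0, 0], "jaw": 0.3},
    {"dp": [0, -2, -37], "turn": [0, 0, 0], "jaw": 0.3},
    {"dp": [0, -2, -38], "turn": [0, 0, 0], "jaw": 0.3},
    {"dp": [0, -2, -38], "turn": [0, 0, 0], "jaw": 0.3},
  ],
)

```text
time_s: 15.48
position: [0.4933, -0.2026, 0.0325]
tcp_rot: [0.0, 0.707, 0.707, 0.0]
contact_force: [-0.7, 0.5, -0.6]
grip_width: 0.0391
```

Call:
arm_command(
  deltas=[
    {"dp": [0, 0, -1], "turn": [0, 0, 0], "jaw": 0.3},
    {"dp": [0, 0, -1], "turn": [0, 0, 0], "jaw": 0.3},
    {"dp": [0, 0, -1], "turn": [0, 0, 0], "jaw": 0.3},
  ],
)

```text
time_s: 15.85
position: [0.4931, -0.2026, 0.0314]
tcp_rot: [0.0, 0.707, 0.707, 0.0]
contact_force: [0.3, -0.2, -2.0]
grip_width: 0.0393
```

Call:
arm_command(
  deltas=[
    {"dp": [0, 0, -0.5], "turn": [0, 0, 0], "jaw": 0.3},
    {"dp": [0, 0, -1], "turn": [0, 0, 0], "jaw": 0.3},
    {"dp": [0, 0, -1], "turn": [0, 0, 0], "jaw": 0.3},
    {"dp": [0, 0, -1], "turn": [0, 0, 0], "jaw": 0.3},
  ],
)

```text
time_s: 16.35
position: [0.4932, -0.2026, 0.0311]
tcp_rot: [0.0, 0.707, 0.707, -0.0]
contact_force: [-3.2, 0.4, 6.8]
grip_width: 0.0393
```

Call:
arm_command(
  deltas=[
    {"dp": [0, 0, 0.4], "turn": [0, 0, 0], "jaw": 0.3},
    {"dp": [2, 0, 0.4], "turn": [0, 0, 0], "jaw": 0.3},
    {"dp": [4, 0, 0.4], "turn": [0, 0, 0], "jaw": 0.3},
    {"dp": [6, 0, 0.4], "turn": [0, 0, 0], "jaw": 0.3},
    {"dp": [7, 0, 0.4], "turn": [0, 0, 0], "jaw": 0.3},
    {"dp": [8, 0, 0.4], "turn": [0, 0, 0], "jaw": 0.3},
    {"dp": [9, 0, 0.4], "turn": [0, 0, 0], "jaw": 0.3},
    {"dp": [10, 0, 0.4], "turn": [0, 0, 0], "jaw": 0.3},
    {"dp": [10, 0, 0.4], "turn": [0, 0, 0], "jaw": 0.3},
  ],
)

```text
time_s: 17.48
position: [0.5021, -0.203, 0.0312]
tcp_rot: [-0.0, 0.707, 0.707, -0.001]
contact_force: [-5.6, 0.7, 8.8]
grip_width: 0.0392
```

Call:
arm_command(
  deltas=[
    {"dp": [0.5, 0, 0], "turn": [0, 0, 0], "jaw": 0.3},
    {"dp": [1, 0, 0], "turn": [0, 0, 0], "jaw": 0.3},
    {"dp": [1.5, 0, 0], "turn": [0, 0, 0], "jaw": 0.3},
    {"dp": [2, 0, 0], "turn": [0, 0, 0], "jaw": 0.3},
    {"dp": [2, 0, 0], "turn": [0, 0, 0], "jaw": 0.3},
  ],
)

```text
time_s: 18.1
position: [0.5027, -0.203, 0.0312]
tcp_rot: [-0.001, 0.707, 0.707, -0.002]
contact_force: [-9.2, 0.2, 13.2]
grip_width: 0.0395
```

Call:
arm_command(
  deltas=[
    {"dp": [0, 0, 0.3], "turn": [0, 0, 0], "jaw": 0.3},
    {"dp": [0, 0, 0.6], "turn": [0, 0, 0], "jaw": 0.3},
    {"dp": [0, 0, 0.6], "turn": [0, 0, 0], "jaw": 0.3},
  ],
)

```text
time_s: 18.48
position: [0.5042, -0.2029, 0.0312]
tcp_rot: [-0.0, 0.707, 0.707, -0.001]
contact_force: [-4.1, -0.2, 4.4]
grip_width: 0.0395
```

```bash
python3 - <<'E'
from h import *
f=grab('wrist','w6.png'); s=manip.read_state()
print(s['time_s'],s['position'],s['tcp_rot'],s['contact_force'],s['moment'])
np.save('w6.npy',f,allow_pickle=True)
for P in [(.522,-.19,.028),(.528,-.19,.028),(.5685,-.201,.029)]: print(proj(f,P).round(1))
cv2.imwrite('pics/c6.png',cv2.resize(f['image'][90:300,150:430],(800,600),interpolation=cv2.INTER_CUBIC))
E
```

```text
18.525 [ 0.50440617 -0.20294433  0.03117375] [-3.41716688e-04  7.06944925e-01  7.07268230e-01 -6.38091332e-04] [-4.71534071 -1.20947869  3.75304298] [-0.16216288  0.8301628   0.00954003]
[312.1 245.3]
[325.3 245.3]
[412.5 268.3]
```

View pics/c6.png

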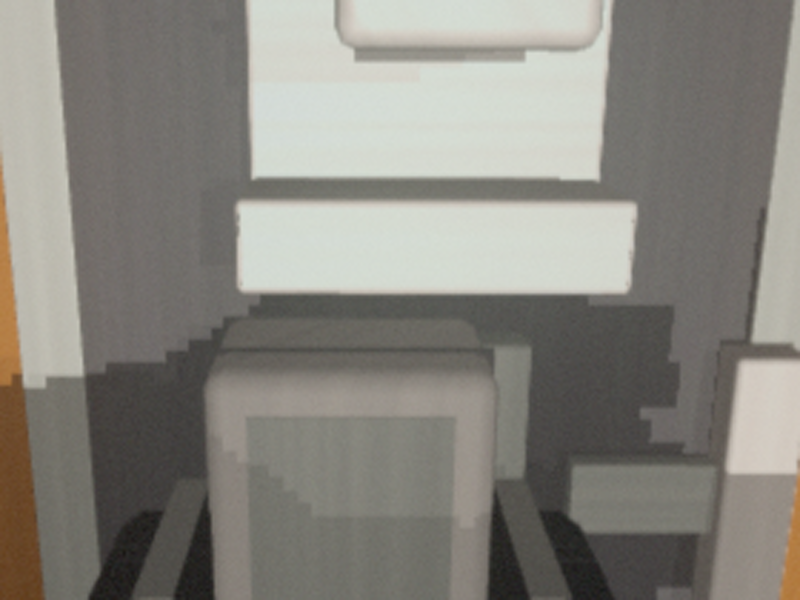

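The tin's far side is now on the bar (its far edge at crop x≈530, so near face ≈0.5246), and the bar is moving. I'll continue in small steps with less downward load.

Call:
arm_command(
  deltas=[
    {"dp": [0.5, 0, 0.2], "turn": [0, 0, 0], "jaw": 0.3},
    {"dp": [1, 0, 0.2], "turn": [0, 0, 0], "jaw": 0.3},
    {"dp": [1.5, 0, 0.2], "turn": [0, 0, 0], "jaw": 0.3},
    {"dp": [2, 0, 0.2], "turn": [0, 0, 0], "jaw": 0.3},
    {"dp": [2, 0, 0.2], "turn": [0, 0, 0], "jaw": 0.3},
  ],
)

```text
time_s: 19.15
position: [0.5072, -0.2023, 0.0314]
tcp_rot: [-0.0, 0.707, 0.708, 0.0]
contact_force: [-0.9, 0.0, -1.7]
grip_width: 0.0395
```

Call:
arm_command(
  deltas=[
    {"dp": [0.5, 0, 0], "turn": [0, 0, 0], "jaw": 0.3},
    {"dp": [1, 0, 0], "turn": [0, 0, 0], "jaw": 0.3},
    {"dp": [1, 0, 0], "turn": [0, 0, 0], "jaw": 0.3},
    {"dp": [1, 0, 0], "turn": [0, 0, 0], "jaw": 0.3},
  ],
)

```text
time_s: 19.65
position: [0.5081, -0.2024, 0.0315]
tcp_rot: [-0.0, 0.707, 0.707, 0.0]
contact_force: [-0.8, 0.2, -2.1]
grip_width: 0.0392
```

Call:
arm_command(
  deltas=[
    {"dp": [0.5, 0, 0], "turn": [0, 0, 0], "jaw": 0.3},
    {"dp": [1, 0, 0], "turn": [0, 0, 0], "jaw": 0.3},
    {"dp": [1, 0, 0], "turn": [0, 0, 0], "jaw": 0.3},
    {"dp": [1, 0, 0], "turn": [0, 0, 0], "jaw": 0.3},
  ],
)

```text
time_s: 20.15
position: [0.5081, -0.2025, 0.0313]
tcp_rot: [-0.001, 0.707, 0.707, -0.001]
contact_force: [-5.6, 1.1, 1.9]
grip_width: 0.0394
```

Call:
arm_command(
  deltas=[
    {"dp": [0.5, 0, 0.1], "turn": [0, 0, 0], "jaw": 0.3},
    {"dp": [1, 0, 0.2], "turn": [0, 0, 0], "jaw": 0.3},
    {"dp": [1, 0, 0.2], "turn": [0, 0, 0], "jaw": 0.3},
    {"dp": [1, 0, 0.2], "turn": [0, 0, 0], "jaw": 0.3},
  ],
)

```text
time_s: 20.65
position: [0.5082, -0.2024, 0.0314]
tcp_rot: [-0.001, 0.707, 0.707, -0.001]
contact_force: [-7.2, 0.7, 2.6]
grip_width: 0.0393
```

```bash
python3 - <<'E'
from h import *
f=grab('wrist','w7.png'); s=manip.read_state()
print(s['time_s'],s['position'],s['tcp_rot'],s['contact_force'],s['moment'])
for P in [(.528,-.18,.028),(.534,-.18,.028),(.5685,-.201,.029)]: print(proj(f,P).round(1))
cv2.imwrite('pics/c7.png',cv2.resize(f['image'][160:270,290:440],(800,587),interpolation=cv2.INTER_CUBIC))
E
```

```text
20.7 [ 0.50820559 -0.20243061  0.03134699] [-0.00141586  0.70684269  0.70736808 -0.00134298] [-6.15554942  1.35656862  2.92737691] [ 0.19412771  1.52545898 -0.01498648]
[317.3 225.5]
[330.8 225.5]
[403.8 269.3]
```

View pics/c7.png

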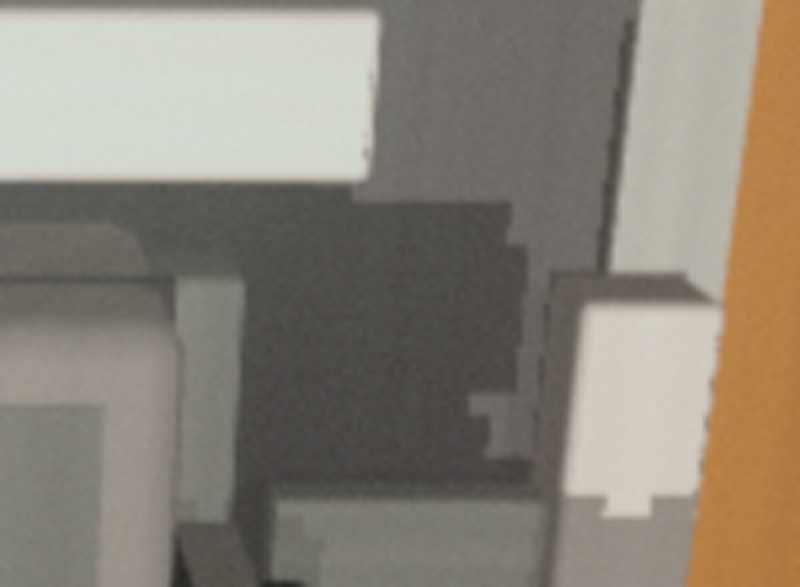

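The bar's near face is now ≈0.528, against ≈0.522 out, so it has done its 6 mm and stopped moving. One more push will confirm it is firm.

Call:
arm_command(
  deltas=[
    {"dp": [0.5, 0, 0.1], "turn": [0, 0, 0], "jaw": 0.3},
    {"dp": [1, 0, 0.2], "turn": [0, 0, 0], "jaw": 0.3},
    {"dp": [1.5, 0, 0.3], "turn": [0, 0, 0], "jaw": 0.3},
    {"dp": [1.5, 0, 0.3], "turn": [0, 0, 0], "jaw": 0.3},
    {"dp": [1.5, 0, 0.3], "turn": [0, 0, 0], "jaw": 0.3},
  ],
)

```text
time_s: 21.32
position: [0.5083, -0.2024, 0.0314]
tcp_rot: [-0.002, 0.707, 0.707, -0.002]
contact_force: [-9.9, 1.9, 3.5]
grip_width: 0.0393
```

Call:
arm_command(
  deltas=[
    {"dp": [-1, 0, 0], "turn": [0, 0, 0], "jaw": 0.3},
    {"dp": [-2, 0, 0], "turn": [0, 0, 0], "jaw": 0.3},
    {"dp": [-2.4, 0, 0], "turn": [0, 0, 0], "jaw": 0.3},
    {"dp": [-2.4, 0, 0], "turn": [0, 0, 0], "jaw": 0.3},
  ],
)

```text
time_s: 21.82
position: [0.5082, -0.2024, 0.0315]
tcp_rot: [-0.001, 0.707, 0.707, -0.001]
contact_force: [-5.5, 0.4, -1.7]
grip_width: 0.0392
```

Call:
arm_command(
  deltas=[
    {"dp": [0, 0, 0], "turn": [0, 0, 0], "jaw": 0.6},
    {"dp": [0, 0, 0], "turn": [0, 0, 0], "jaw": 0.68},
    {"dp": [0, 0, 0], "turn": [0, 0, 0], "jaw": 0.68},
    {"dp": [0, 0, 0], "turn": [0, 0, 0], "jaw": 0.68},
  ],
)

```text
time_s: 22.32
position: [0.5097, -0.2026, 0.0323]
tcp_rot: [0.0, 0.707, 0.707, 0.0]
contact_force: [0.4, -0.1, -0.4]
grip_width: 0.0579
```

Call:
arm_command(
  deltas=[
    {"dp": [0, 0, 15], "turn": [0, 0, 0], "jaw": 0.68},
    {"dp": [0, 0, 50], "turn": [0, 0, 0], "jaw": 0.68},
    {"dp": [0, 0, 100], "turn": [0, 0, 0], "jaw": 0.68},
    {"dp": [0, 50, 110], "turn": [0, 0, 0], "jaw": 0.3},
    {"dp": [0, 100, 110], "turn": [0, 0, 0], "jaw": 0},
    {"dp": [3, 145, 110], "turn": [0, 0, 0], "jaw": 0},
    {"dp": [3, 145, 110], "turn": [0, 0, 0], "jaw": 0},
    {"dp": [3, 145, 110], "turn": [0, 0, 0], "jaw": 0},
  ],
)

```text
time_s: 23.32
position: [0.5124, -0.058, 0.1427]
tcp_rot: [0.001, 0.707, 0.707, -0.0]
contact_force: [1.2, -0.6, 0.8]
grip_width: -0.0
```

```bash
python3 - <<'E'
from h import *
s=manip.read_state()
print(s['time_s'],s['position'],s['tcp_rot'],s['contact_force'],s['grip_width'])
f=grab('top','t8.png'); w=grab('wrist','w8.png')
for n,F in(('top',f),('wrist',w)):
  for l,z in dict(tin=.02,post=.07,plate_centre=.02).items(): print(n,l,[(round(x['p'],2),np.round(x['position']).tolist(),onz(F,x['position'],z)[:2].round(4).tolist()) for x in manip.spot_point(l,n)[:3]])
for l in('bar',): print([(round(x['p'],2),onz(w,x['position'],.028)[:2].round(4).tolist()) for x in manip.search_frame(l,'wrist')[:2]])
E
```

```text
23.325 [ 0.51242964 -0.05804947  0.14265356] [ 6.10006868e-04  7.06756627e-01  7.07456499e-01 -1.64467017e-05] [ 1.23980443 -0.57749132  0.81117379] -1.9249480742879392e-05
top tin [(0.79, [204.0, 281.0], [0.3525, 0.2134])]
top post []
top plate_centre [(0.3, [219.0, 215.0], [0.4996, 0.183])]
wrist tin [(0.81, [268.0, 349.0], [0.5077, -0.1991])]
wrist post []
wrist plate_centre []
[(0.46, [0.62, 0.0128])]
```

Call:
arm_command(
  deltas=[
    {"dp": [1, 0, -40], "turn": [0, 0, 0], "jaw": 0},
    {"dp": [1, 0, -80], "turn": [0, 0, 0], "jaw": 0},
    {"dp": [1, 0, -90], "turn": [0, 0, 0], "jaw": 0},
    {"dp": [1, -20, -90], "turn": [0, 0, 0], "jaw": 0},
    {"dp": [1, -32, -90], "turn": [0, 0, 0], "jaw": 0},
    {"dp": [1, -40, -90], "turn": [0, 0, 0], "jaw": 0},
    {"dp": [1, -45, -90], "turn": [0, 0, 0], "jaw": 0},
    {"dp": [1, -45, -90], "turn": [0, 0, 0], "jaw": 0},
  ],
)

```text
time_s: 24.78
position: [0.5133, -0.1028, 0.0523]
tcp_rot: [0.0, 0.707, 0.707, 0.0]
contact_force: [0.3, 0.1, 0.2]
grip_width: 0.0001
```

Call:
arm_command(
  deltas=[
    {"dp": [0, -1, 0], "turn": [0, 0, 0], "jaw": 0},
    {"dp": [0, -2, 0], "turn": [0, 0, 0], "jaw": 0},
    {"dp": [0, -3, 0], "turn": [0, 0, 0], "jaw": 0},
    {"dp": [0, -4, 0], "turn": [0, 0, 0], "jaw": 0},
    {"dp": [0, -5, 0], "turn": [0, 0, 0], "jaw": 0},
    {"dp": [0, -5, 0], "turn": [0, 0, 0], "jaw": 0},
  ],
)

```text
time_s: 25.52
position: [0.5132, -0.1071, 0.052]
tcp_rot: [-0.0, 0.707, 0.708, 0.0]
contact_force: [-1.0, 2.3, -0.3]
grip_width: -0.0
```

Contact at about 2 N. Closing on.

Call:
arm_command(
  deltas=[
    {"dp": [0, -1, 0], "turn": [0, 0, 0], "jaw": 0},
    {"dp": [0, -2, 0], "turn": [0, 0, 0], "jaw": 0},
    {"dp": [0, -3, 0], "turn": [0, 0, 0], "jaw": 0},
    {"dp": [0, -4, 0], "turn": [0, 0, 0], "jaw": 0},
    {"dp": [0, -5, 0], "turn": [0, 0, 0], "jaw": 0},
    {"dp": [0, -6, 0], "turn": [0, 0, 0], "jaw": 0},
    {"dp": [0, -7, 0], "turn": [0, 0, 0], "jaw": 0},
    {"dp": [0, -7, 0], "turn": [0, 0, 0], "jaw": 0},
  ],
)

```text
time_s: 26.52
position: [0.5132, -0.1147, 0.052]
tcp_rot: [0.0, 0.707, 0.707, -0.0]
contact_force: [0.2, 2.9, -0.2]
grip_width: -0.0001
```

Call:
arm_command(
  deltas=[
    {"dp": [0, -1, 0], "turn": [0, 0, 0], "jaw": 0},
    {"dp": [0, -2, 0], "turn": [0, 0, 0], "jaw": 0},
    {"dp": [0, -2, 0], "turn": [0, 0, 0], "jaw": 0},
  ],
)

```text
time_s: 26.9
position: [0.5132, -0.1154, 0.052]
tcp_rot: [-0.0, 0.706, 0.708, 0.001]
contact_force: [0.4, 5.5, 0.6]
grip_width: 0.0003
```

Call:
arm_command(
  deltas=[
    {"dp": [0, -1, 0], "turn": [0, 0, 0], "jaw": 0},
    {"dp": [0, -1, 0], "turn": [0, 0, 0], "jaw": 0},
    {"dp": [0, -1, 0], "turn": [0, 0, 0], "jaw": 0},
  ],
)

```text
time_s: 27.28
position: [0.5132, -0.1154, 0.052]
tcp_rot: [-0.001, 0.706, 0.708, 0.001]
contact_force: [-0.2, 7.4, 1.4]
grip_width: 0.0006
```

Call:
arm_command(
  deltas=[
    {"dp": [0, -1, 0], "turn": [0, 0, 0], "jaw": 0},
    {"dp": [0, -2, 0], "turn": [0, 0, 0], "jaw": 0},
    {"dp": [0, -2, 0], "turn": [0, 0, 0], "jaw": 0},
    {"dp": [0, -2, 0], "turn": [0, 0, 0], "jaw": 0},
  ],
)

```text
time_s: 27.78
position: [0.5132, -0.1154, 0.0521]
tcp_rot: [-0.002, 0.706, 0.708, 0.002]
contact_force: [-1.6, 12.3, 2.6]
grip_width: -0.0004
```

Call:
arm_command(
  deltas=[
    {"dp": [0, 5, 0], "turn": [0, 0, 0], "jaw": 0},
    {"dp": [0, 15, 0], "turn": [0, 0, 0], "jaw": 0},
    {"dp": [0, 45, 0], "turn": [0, 0, 0], "jaw": 0},
    {"dp": [0, 60, 50], "turn": [0, 0, 0], "jaw": 0},
    {"dp": [0, 80, 100], "turn": [0, 0, 0], "jaw": 0},
    {"dp": [-20, 130, 150], "turn": [0, 0, 0], "jaw": 0},
    {"dp": [-30, 160, 150], "turn": [0, 0, 0], "jaw": 0},
    {"dp": [-30, 160, 150], "turn": [0, 0, 0], "jaw": 0},
  ],
)

```text
time_s: 28.78
position: [0.4829, 0.0431, 0.2034]
tcp_rot: [0.001, 0.705, 0.709, 0.001]
contact_force: [0.2, -0.6, -0.1]
grip_width: 0.0005
```

```bash
python3 - <<'E'
from h import *
s=manip.read_state()
print(s['time_s'],s['position'],s['contact_force'])
g=grab('top'); c=grab('scene')
a=cv2.resize(g['image'][165:255,320:440],(800,600),interpolation=cv2.INTER_CUBIC)
b=cv2.resize(c['image'][230:350,120:280],(800,600),interpolation=cv2.INTER_CUBIC)
cv2.imwrite('pics/c9.png',np.vstack([cv2.resize(a[:,:],(400,300)),cv2.resize(b,(400,300))]))
E
```

```text
28.775 [0.48287143 0.04310297 0.20341348] [ 0.20577174 -0.59517956 -0.10741822]
```

View pics/c9.png

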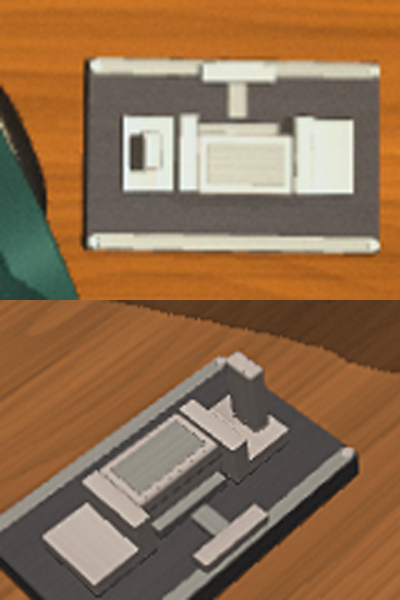

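The jaws look closed on both ends in both views. A close view from the far side will check the tin-to-bar contact.

Call:
arm_command(
  deltas=[
    {"dp": [20, -50, 0], "turn": [0, 0, 0], "jaw": 0},
    {"dp": [40, -100, 0], "turn": [0, 0, 0], "jaw": 0},
    {"dp": [60, -150, 0], "turn": [0, 0, 0], "jaw": 0},
    {"dp": [80, -200, 0], "turn": [0, 0, 0], "jaw": 0},
    {"dp": [90, -240, 0], "turn": [0, 0, 0], "jaw": 0},
    {"dp": [90, -240, 0], "turn": [0, 0, 0], "jaw": 0},
    {"dp": [90, -240, 0], "turn": [0, 0, 0], "jaw": 0},
  ],
)

```text
time_s: 29.75
position: [0.5725, -0.1998, 0.201]
tcp_rot: [-0.001, 0.707, 0.707, -0.0]
contact_force: [-0.6, 0.4, -0.5]
grip_width: -0.0001
```

```bash
python3 - <<'E'
from h import *
s=manip.read_state(); f=grab('wrist','w9.png')
print(s['position'])
for P in [(.528,-.202,.028),(.536,-.202,.028),(.5685,-.202,.029),(.528,-.202,.05),(.5135,-.170,.052),(.5135,-.234,.052)]: print(P,proj(f,P).round(1))
x,y=proj(f,(.52,-.202,.03)).astype(int); x0=max(0,x-80);y0=max(0,y-60);print(x0,y0)
cv2.imwrite('pics/c10.png',cv2.resize(f['image'][y0:y0+120,x0:x0+160],(800,600),interpolation=cv2.INTER_CUBIC))
E
```

```text
[ 0.57249387 -0.19982861  0.200979  ]
(0.528, -0.202, 0.028) [225.4 189. ]
(0.536, -0.202, 0.028) [234. 189.]
(0.5685, -0.202, 0.029) [268.8 189.3]
(0.528, -0.202, 0.05) [222.1 195. ]
(0.5135, -0.17, 0.052) [202.9 158.8]
(0.5135, -0.234, 0.052) [207.1 230.2]
136 129
```

View pics/c10.png

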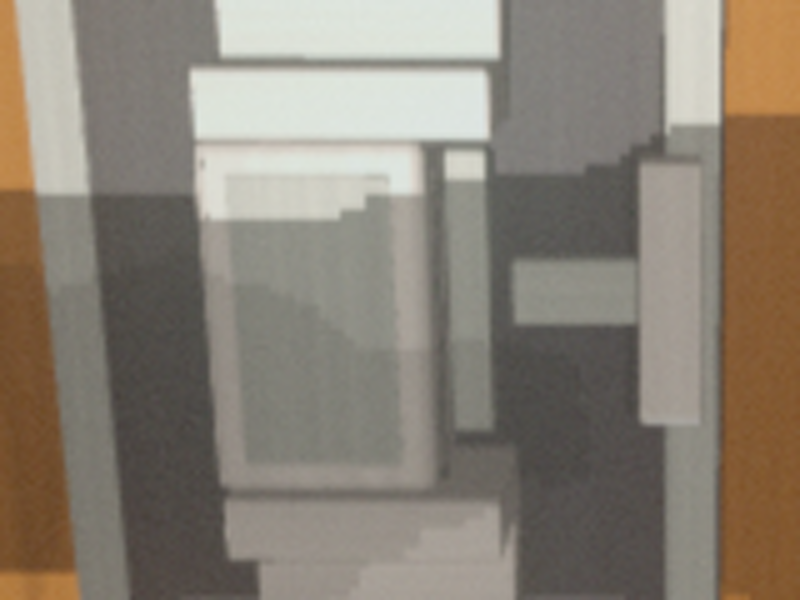

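The close view shows the tin square between the jaws. Its far edge (crop x≈431, px 222.2) matches the 222.1 predicted for a face at 0.528, and the bar's near face is at ≈0.528. The jaw faces measure about 64 mm apart. The hand is clear at z 0.20, so I'm handing in.

```bash
python3 -c "
from cell import manip
print(manip.close_job(), manip.read_state()['contact_force'])"
```

```text
the job is handed in; nothing more can be done
the job is handed in; nothing more can be done
```

The tin is clamped on the stage and the job is handed in, at about 30 s of the 72 s allowed. No verdict is reported.

**What I did:** I took the plain oblong tin from the middle bay by its ends. I set it on the bare counter and took it again across its narrow sides. I laid it on the plate and slid it back until the bar stopped. Then I let go and pushed the left post until both jaws stopped on the tin.

**Last checks:**
- **Bar:** its near face moved from about 0.522 m to 0.528 m, the full 6 mm. An extra push to 9.9 N moved the tin only 0.1 mm. One earlier push stalled at 9.2 N partway. That was friction from pressing the tin down too hard, so I eased off and carried on.
- **Jaws:** they closed at 2 to 3 N and then held still up to 12.3 N. The last picture puts the faces about 64 mm apart, matching the tin's length.
- **Tin and bar:** any gap between them is within the measuring error, about 0.5 mm. Forces on the stage's parts stayed below 30 N in every reading; the highest were 12.3 N on the jaw and about 16 N in total during the slide, but I only had readings at the end of each move.
- **Hand:** it finished clear at 0.20 m height, with no contact force. I did not touch the red look-alike or the other things, but did not re-measure their positions at the end.

**Faults on the way:**
- My first move command was refused for a missing jaw value.
- In the top view after I let go, the trained network missed the tin on the stage and reported the red look-alike instead. I relied on the wrist view there.

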